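# Index the rotary board holder and latch it

## Task

Set the rotary board holder for the next step: push its spokes round with a fingertip until the spoke with the broad flat paddle stands over the latch, then push the latch lever's upright peg in towards the hub until its tooth is fully home in the notch under that spoke. Only push, gently, and pick nothing up; do not touch the circuit board clipped on top, leave the things lying around where they are, and finish clear of everything.

Things in the scene. Friction and masses are not known exactly. Their poses are not given: they have to be found in the camera images.
- holder: fixed base of the rotary board holder: grey disc 180 mm across, 12 mm high; origin on its underside on the vertical turning axis. The place where the paddle spoke must end is along its own -y axis (the latch side, roughly the robot's right). A steel index cone stands there, 111 mm out, and is 30 mm high. Overhead a wall shelf and its lamp begin 0.6 m ahead of the robot, 0.49 m above the worktop
- rotor_hub (a point): on the turning axis at spoke height (52 mm above the worktop). Four level 12 mm round steel spokes stand out at 90 degrees to one another, 46 to 58 mm above the worktop. Three end in a 17 mm ball (to 116 mm radius), one in the paddle. Push them at about 90 mm radius, or above the wheel (its radius 80 mm, top at 46 mm) with the fingertips higher than 48 mm
- paddle (a point): centre of the flat paddle, 100 mm from the axis, at spoke height (52 mm). The paddle is 32 mm long along the spoke (84 to 118 mm radius), 36 mm across, 10 mm thick. It turns with the wheel and shows which way the paddle spoke points
- paddle_notch (a point): notch in the wheel's rim under the paddle spoke, 74 mm from the axis, 40 mm above the worktop (each spoke has one like it). The latch tooth enters from outside, with 2.5 mm play either side; the rounded mouth draws the wheel into line if it is less than about 5 degrees off
- index_mark (a point): fixed point where the centre of the paddle must come: 100 mm from the axis along the holder's -y, 52 mm above the worktop
- rotor (a joint): angle of the wheel in rad, counter-clockwise seen from above; 0 (or any whole turn) when the paddle spoke points along the holder's -y over the latch. Starts anywhere between 0.9 and 5.38. Turns freely both ways without a stop, with a friction of about 0.1 N m, and stays where it is left
- latch (a joint): angle of the latch lever in rad: 0 is fully home in the notch (its stop), it grows as the lever swings outward, stop at 0.5; starts at 0.34 to 0.46. Friction about 0.06 N m, stays where it is left. Opening turns it clockwise seen from above. Below about 0.25 its tooth meets the rim unless a notch stands before it
- latch_pivot (a point): pivot of the latch lever, 40 mm above the worktop, 108 mm from the turning axis, at holder -60 mm x, -90 mm y. The lever is a 10 mm round steel bar 35 to 45 mm above the worktop, below the spokes
- latch_peg (a point): axis of the black upright peg at the lever's free end, 6 mm below its top; peg 16 mm in diameter, 34 to 76 mm above the worktop, 114 mm from the pivot; at home it stands at holder 45 mm x, -135 mm y, and clear of the spokes
- board: green circuit board 50x75 mm clipped on top of the wheel's hub, 62 to 74 mm above the worktop; origin at the centre of its underside; turns with the wheel; must not be touched
- solder_reel: bystander: solder reel 45 mm across, 28 mm high, beside the holder; origin at centre of underside
- phone: bystander: black phone 46x100x15 mm lying to the right; origin at centre of underside
- jar: bystander: small glass jar 34 mm across, 52 mm high, near the latch; origin at centre of underside
- spray_can: bystander: spray can 43 mm across, 124 mm high, to the right; origin at centre of underside
- pliers: bystander: black pliers 51x151x14 mm lying to the right; origin at centre of underside
- bit_case: bystander: orange bit case 75x150x20 mm lying to the left; origin at centre of underside

How it is judged:
By the outcome, as a careful person would: the job done as asked, in the order asked, and still so for the second after the job is handed in, with the robot touching nothing.
It also fails if it takes over 58 s, if anything falls off the work surface, if the arm or the gripper's body presses on something with over 40 N, if the wrist force passes 120 N, or if a joint passes its speed limit or range.

## Robot

A 6-joint arm with a two-finger parallel gripper is mounted at the origin on a cart in front of the work surface, level with it; the furniture and walls round the work are solid. World frame = base frame: x ahead of the robot, y to its left, z up, the work surface at z = 0. Lengths are in m, angles in rad, forces in N, time in s.
With the tool pointing down it reaches from about 0.3 to 0.85 m from the base axis. Payload 5.4 kg.
Tool frame: the origin (TCP) lies where the fingers leave the gripper's body, on its centre line; the fingertips stand 73 mm ahead of it and the grasp point (between the pads) lies 54 mm ahead of it; z points along the fingers, y is the line along which they close (so a half turn about z gives the same grasp; the last joint's range is limited). The gripper opens to 85 mm and grips with 20 to 120 N. Pads are 22 mm wide; open, the fingers measure 114 mm over their backs; the gripper's body (76 mm by 85 mm) begins 54 mm behind the grasp point. The pads swing forward as they close: fully open they stand 13 mm farther back than shut.
Start: joints at [-1.337, 0.158, 1.597, -0, 1.386, -0.21], TCP at [0.247, -0.519, 0.304] pointing down, gripper open.
Joint ranges: [-2.91, 2.91], [-0.94, 2.29], [0.18, 2.7], [-1.29, 4.43], [0.17, 2.64], [-3, 3]. Speed limits (rad/s): [2.57, 2.57, 3.14, 3.14, 3.14, 3.14].

## Interface

Orientations are given as a 3x3 rotation matrix whose columns are the frame's x, y, z axes.
In Python, from cell import * gives the robot as it stands.
- The arm moves only by the shell command python3 -m pendant 'ROWS'. ROWS is a JSON object whose one key "commands" holds a list of rows, each an object with "gripper": the closure, from -1 (fully open) to 1 (shut); "dp": the shift along the tool's x, y, z in m, a list of three; "turn": the turn about the tool's z in units of 6 degrees (1.0 is 6 degrees). A call has exactly 8 rows; each row is the pose to reach, as a shift and turn from the pose commanded when the call began, along the tool's axes at that moment; what a row does not reach only later rows make up. A row lasts 1/12 s, in which the tool goes at most 41.7 mm and 7.16 degrees, less where a joint would pass 70% of its speed; a pose out of reach is approached as far as the arm can. A call with a gripper value outside its range is refused whole. The fingers move at their own pace and stop on an object; the grip force is fixed at half the most. Time passes only in rows, so rows that repeat a pose let the fingers close, or fill a call up. It gives the time, the measured TCP pose, the force, the opening and the grip force at its end, in the units of the state.
- read_state(): the state, without advancing time (a new reading comes with each control period).
- snapshot(name): name is "side" or "top" or "wrist"; returns a dict with "image" (420x560x3 uint8, blue, green, red), "intrinsics" (3x3 intrinsics, pixels), "distortion" ([k1, k2, p1, p2, k3] as OpenCV has them; the pictures are not rectified), "camera_from_world" (4x4, takes a point from world to camera coordinates). Camera axes: x right, y down, z forward; pixel columns grow to the right and rows downward; lengths in m; the calibration is good to about 2 mm. A picture is of the moment at which its call begins. There is no depth.
- sign_off(): hands the job in; it is judged then, once.
Trained networks look in the newest picture that a camera, given by its name, has taken for a name from the list of things; names that differ only in an ending like _2 or _b are one class to them, and where a whole thing is asked for, a point or a joint stands for the part that bears it (a point fixed in the world has none). Each returns a list of dicts, best first, with "conf" (0 to 1); they miss things now and then, are a little off and sometimes report something else, mostly with a low value. They report only what shows in the picture. A call takes as long as a camera call.
- search_frame(target, camera): "bbox" ([left, top, right, bottom] in pixels, round what is visible of it).
- tip_of(target, camera): "at" ([column, row] in pixels: a listed point, or the origin of a listed thing).
The state is a dict: "t": time; "joint_pos": joint angles; "dq": joint speeds; "tau": joint torques, N m; "position": TCP position; "orientation": TCP orientation; "contact_force": force on the tool from outside, world axes, zero at the start; "wrist_torque": the same for the moment, N m; "grip_width": finger opening in m; "grip_force": force on a finger pad.
Only numpy, scipy, OpenCV 4.12 (cv2) and the standard library are available. Lean on these libraries where they do the work, as an engineer would, in place of code of your own. Each camera call takes 0.05 s, during which the arm holds its last target. There are 200 camera calls.

## Working session

There is one attempt and no reset: what is moved stays moved. The work goes in short steps, Python scripts to look and compute and a shell command to move; the robot and the scene stay as the last step left them, time stands still between calls to the robot, and variables do not carry over. Pictures are saved under pics/ and viewed, at most 11 in all, crops included, and the job is handed in when it is done.

```bash
ls; mkdir -p pics
cat > h.py <<'E'
from cell import *
import numpy as np, cv2
def ray(s,px):
    K=np.array(s["intrinsics"]);d=np.array(s["distortion"]);T=np.array(s["camera_from_world"])
    u=cv2.undistortPoints(np.array([[px]],float),K,d)[0,0]
    R=T[:3,:3];o=-R.T@T[:3,3];return o,R.T@np.array([u[0],u[1],1])
def atz(s,px,z):
    o,v=ray(s,px);return o+v*(z-o[2])/v[2]
def proj(s,p):
    T=np.array(s["camera_from_world"]);r,_=cv2.Rodrigues(T[:3,:3])
    return cv2.projectPoints(np.array([p],float),r,T[:3,3],np.array(s["intrinsics"]),np.array(s["distortion"]))[0][0,0]
Z=dict(holder=0,rotor_hub=.052,paddle=.052,paddle_notch=.04,index_mark=.052,latch_pivot=.04,latch_peg=.070,board=.062,solder_reel=0,phone=0,jar=0,spray_can=0,pliers=0,bit_case=0)
E
python3 - <<'E'
from h import *
np.set_printoptions(precision=4,suppress=True)
st=read_state();print(st["t"],st["position"],st["orientation"],st["contact_force"])
for c in ["top","side","wrist"]:
    s=snapshot(c);cv2.imwrite(f"pics/{c}0.png",s["image"])
    print(c,"cam",ray(s,(280,210)))
    if c=="wrist":continue
    for n,z in Z.items():
        r=tip_of(n,c)
        for q in r[:2]: print(n,np.round(q["at"]),round(q["conf"],2),atz(s,q["at"],z)[:2])
print(read_state()["t"])
E
```

```text
pics
0.0 [ 0.2467 -0.5188  0.3029] [[ 0.9031  0.4294 -0.0005]
 [ 0.4294 -0.9031  0.0019]
 [ 0.0004 -0.0019 -1.    ]] [0.5348 0.0963 0.876 ]
top cam (array([ 0.2527, -0.0851,  1.6706]), array([ 0.1356,  0.002 , -0.9914]))
holder [248. 203.] 0.77 [0.5039 0.0273]
holder [241. 204.] 0.57 [0.5017 0.052 ]
rotor_hub [243. 204.] 0.8 [0.4933 0.0404]
paddle [218. 227.] 0.85 [0.4171 0.1223]
paddle_notch [229. 220.] 0.86 [0.4424 0.0893]
index_mark [274. 205.] 0.91 [ 0.4904 -0.0601]
latch_pivot [268. 224.] 0.72 [ 0.4289 -0.0423]
latch_peg [294. 203.] 0.63 [ 0.4937 -0.1284]
board [244. 202.] 0.67 [0.4972 0.0364]
board [405. 209.] 0.59 [ 0.4782 -0.4924]
solder_reel [205. 172.] 0.54 [0.6127 0.1782]
phone [377. 187.] 0.75 [ 0.5627 -0.4168]
jar [408. 211.] 0.51 [ 0.4801 -0.5187]
jar [302. 173.] 0.46 [ 0.6096 -0.1561]
spray_can [407. 210.] 0.53 [ 0.4849 -0.5161]
pliers [384. 235.] 0.85 [ 0.3979 -0.4353]
bit_case [140. 229.] 0.67 [0.4138 0.3937]
bit_case [247. 203.] 0.65 [0.5046 0.0328]
side cam (array([0.4756, 0.8063, 0.7373]), array([ 0.0375, -0.7913, -0.6105]))
holder [286. 250.] 0.97 [0.4917 0.0318]
[... 295 characters left out ...]
819 -0.0844]
latch_pivot [313. 219.] 0.56 [ 0.419  -0.0612]
latch_pivot [318. 374.] 0.31 [0.4128 0.4107]
latch_peg [289. 193.] 0.72 [ 0.4945 -0.1435]
board [288. 235.] 0.82 [0.4892 0.0381]
board [275. 164.] 0.22 [ 0.5508 -0.33  ]
solder_reel [238. 290.] 0.78 [0.6036 0.1828]
solder_reel [294. 152.] 0.5 [ 0.489 -0.527]
phone [238. 290.] 0.66 [0.6052 0.1833]
phone [273. 166.] 0.57 [ 0.5642 -0.4161]
jar [257. 207.] 0.51 [ 0.5937 -0.1564]
spray_can [294. 155.] 0.58 [ 0.4902 -0.5028]
spray_can [288. 234.] 0.52 [ 0.4906 -0.0359]
pliers [317. 169.] 0.51 [ 0.3984 -0.4111]
bit_case [310. 220.] 0.7 [ 0.4256 -0.1067]
wrist cam (array([ 0.3195, -0.4849,  0.3741]), array([-0.2827, -0.1499, -0.9476]))
1.55
```

Run:
```python
import cv2
a=cv2.resize(cv2.imread("pics/top0.png")[130:270,100:430],None,fx=2.4,fy=2.1)[:, :800]
b=cv2.resize(cv2.imread("pics/side0.png")[130:330,180:420],None,fx=1.66,fy=1.5)
import numpy as np
c=np.zeros((600,800,3),'uint8');c[:a.shape[0],:a.shape[1]]=a[:, :800];c[294:294+b.shape[0],:b.shape[1]]=b
cv2.imwrite("pics/m0.png",c)
```

```text
(no output)
```

View pics/m0.png

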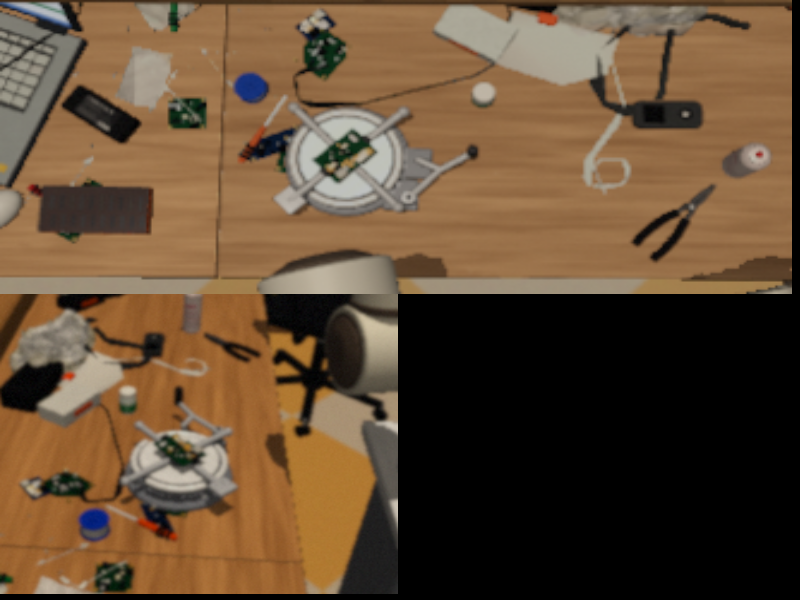

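The top view shows the hub at about (245,205) px. The paddle is at (221,225) px, pointing toward the robot's left at about 135°, and the open latch peg is at (297,203) px. The networks' positions agree with this. I'll push counter-clockwise on the near side with the fingers closed, first on the paddle and then on the spoke behind it. First I'll move over there.

```bash
python3 -m pendant '{"commands":[{"gripper":1,"dp":[0.012,-0.013,0],"turn":0},{"gripper":1,"dp":[0.036,-0.038,0],"turn":0},{"gripper":1,"dp":[0.062,-0.065,0],"turn":0},{"gripper":1,"dp":[0.088,-0.092,0],"turn":0},{"gripper":1,"dp":[0.114,-0.12,0],"turn":0},{"gripper":1,"dp":[0.14,-0.147,0],"turn":0},{"gripper":1,"dp":[0.166,-0.174,0],"turn":0},{"gripper":1,"dp":[0.19,-0.2,0],"turn":0}]}'
python3 -m pendant '{"commands":[{"gripper":1,"dp":[0.025,-0.026,0],"turn":0},{"gripper":1,"dp":[0.05,-0.052,0],"turn":0},{"gripper":1,"dp":[0.075,-0.079,0],"turn":0},{"gripper":1,"dp":[0.1,-0.105,0],"turn":0},{"gripper":1,"dp":[0.125,-0.131,0],"turn":0},{"gripper":1,"dp":[0.15,-0.157,0],"turn":0},{"gripper":1,"dp":[0.175,-0.184,0],"turn":0},{"gripper":1,"dp":[0.19,-0.2,0],"turn":0}]}'
python3 -m pendant '{"commands":[{"gripper":1,"dp":[0.022,-0.023,0.01],"turn":0},{"gripper":1,"dp":[0.044,-0.046,0.03],"turn":0},{"gripper":1,"dp":[0.066,-0.07,0.06],"turn":0},{"gripper":1,"dp":[0.088,-0.092,0.08],"turn":0},{"gripper":1,"dp":[0.09,-0.094,0.1],"turn":0},{"gripper":1,"dp":[0.09,-0.094,0.12],"turn":0},{"gripper":1,"dp":[0.09,-0.094,0.13],"turn":0},{"gripper":1,"dp":[0.09,-0.094,0.13],"turn":0}]}'
cat >> h.py <<'E'
np.set_printoptions(precision=4,suppress=True)
def look(cams=("top","side"),names=("rotor_hub","paddle","latch_peg"),tag=None,k=1):
    for c in cams:
        s=snapshot(c)
        if tag: cv2.imwrite(f"pics/{c}{tag}.png",s["image"])
        for n in names:
            for q in tip_of(n,c)[:k]: print(c,n,np.round(q["at"]),round(q["conf"],2),atz(s,q["at"],Z[n])[:2])
    st=read_state();print(st["t"],st["position"],st["orientation"],st["contact_force"])
E
python3 - <<'E'
from h import *
look(("top","side","wrist"),("holder","rotor_hub","paddle","paddle_notch","index_mark","board"),"1")
s=snapshot("side");p=np.array(read_state()["position"])
print(proj(s,p-[0,0,.073]),proj(s,p-[0,0,.086]))
a=cv2.imread("pics/side1.png")[180:300,220:360];b=cv2.imread("pics/wrist1.png")
a=cv2.resize(a,(400,343));b=cv2.resize(b,(400,300));c=np.zeros((343,800,3),'uint8');c[:,:400]=a;c[:300,400:]=b;cv2.imwrite("pics/m1.png",c)
E
```

```text
t: 2.22
position: [0.3328, -0.2552, 0.304]
orientation: [[0.903, 0.429, 0.001], [0.429, -0.903, -0.0], [0.0, 0.0, -1.0]]
contact_force: [2.0, 0.1, -0.3]
grip_width: 0.0002
grip_force: 0.0
t: 2.88
position: [0.4186, 0.0081, 0.3042]
orientation: [[0.902, 0.431, 0.001], [0.431, -0.902, 0.001], [0.001, -0.0, -1.0]]
contact_force: [0.9, -0.7, -0.3]
grip_width: 0.0
grip_force: 0.0
t: 3.55
position: [0.4576, 0.1286, 0.1715]
orientation: [[0.903, 0.429, -0.005], [0.429, -0.903, -0.0], [-0.005, -0.002, -1.0]]
contact_force: [-0.1, 0.0, 0.4]
grip_width: 0.0
grip_force: 0.0
top holder [246. 204.] 0.56 [0.5028 0.0345]
top rotor_hub [245. 202.] 0.77 [0.4998 0.0335]
top paddle [220. 226.] 0.59 [0.4207 0.1168]
top paddle_notch [224. 220.] 0.6 [0.4404 0.1038]
top index_mark [273. 208.] 0.55 [ 0.4817 -0.0591]
top board [244. 200.] 0.64 [0.5052 0.0388]
side holder [287. 249.] 0.92 [0.4902 0.0281]
side rotor_hub [290. 238.] 0.8 [0.4831 0.04  ]
side paddle [315. 260.] 0.88 [0.4179 0.1178]
side paddle_notch [309. 258.] 0.8 [0.4307 0.0971]
side index_mark [293. 214.] 0.57 [ 0.4797 -0.067 ]
side board [287. 232.] 0.74 [0.492  0.0253]
wrist holder [400. 220.] 0.61 [0.4905 0.0405]
wrist rotor_hub [434. 248.] 0.72 [0.4926 0.0381]
wrist paddle_notch [313. 271.] 0.82 [0.4426 0.0933]
wrist index_mark [552. 311.] 0.7 [ 0.4885 -0.0632]
wrist board [440. 254.] 0.9 [0.4931 0.0392]
4.6 [0.4592 0.1287 0.1739] [[ 0.9031  0.4294 -0.0001]
 [ 0.4294 -0.9031 -0.    ]
 [-0.     -0.     -1.    ]] [-0.25    0.2233 -0.178 ]
[299.0639 248.2208] [298.7986 252.117 ]
```

View pics/m1.png

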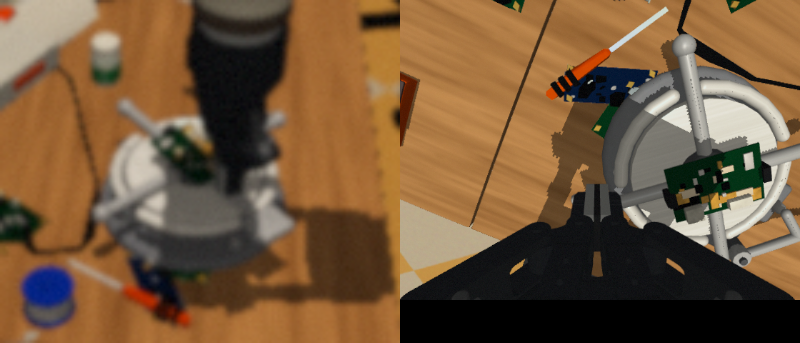

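The side crop shows the closed fingertips at about (302,247) px, which matches the 73 mm tip projection. The wrist view gives the hub at (0.492, 0.039), with the finger clear on the clockwise side of the paddle. I'll go down and start the arc.

```bash
python3 -m pendant '{"commands":[{"gripper":1,"dp":[0,0,0.01],"turn":0},{"gripper":1,"dp":[0,0,0.02],"turn":0},{"gripper":1,"dp":[0,0,0.03],"turn":0},{"gripper":1,"dp":[0,0,0.04],"turn":0},{"gripper":1,"dp":[0,0,0.045],"turn":0},{"gripper":1,"dp":[0,0,0.048],"turn":0},{"gripper":1,"dp":[0,0,0.05],"turn":0},{"gripper":1,"dp":[0,0,0.05],"turn":0}]}'
python3 -m pendant '{"commands":[{"gripper":1,"dp":[-0.006,-0.0004,0],"turn":-0.6},{"gripper":1,"dp":[-0.0119,-0.0003,0],"turn":-1.2},{"gripper":1,"dp":[-0.0179,0.0001,0],"turn":-1.8},{"gripper":1,"dp":[-0.0238,0.0008,0],"turn":-2.4},{"gripper":1,"dp":[-0.0296,0.002,0],"turn":-3.0},{"gripper":1,"dp":[-0.0354,0.0035,0],"turn":-3.6},{"gripper":1,"dp":[-0.0411,0.0053,0],"turn":-4.2},{"gripper":1,"dp":[-0.0466,0.0076,0],"turn":-4.8}]}'
python3 - <<'E'
from h import *
look(("top","wrist"),("rotor_hub","paddle","paddle_notch"))
E
```

```text
t: 5.32
position: [0.4591, 0.1287, 0.1236]
orientation: [[0.903, 0.429, -0.0], [0.429, -0.903, 0.0], [-0.0, -0.0, -1.0]]
contact_force: [0.2, 0.2, 0.2]
grip_width: 0.0001
grip_force: 0.0
t: 5.98
position: [0.4206, 0.1019, 0.1245]
orientation: [[0.582, 0.813, 0.002], [0.813, -0.582, 0.001], [0.001, 0.001, -1.0]]
contact_force: [0.7, 0.9, -0.6]
grip_width: -0.0001
grip_force: 0.6
top rotor_hub [243. 202.] 0.67 [0.5014 0.0408]
top paddle [233. 235.] 0.82 [0.3899 0.0714]
top paddle_notch [235. 224.] 0.87 [0.4288 0.0674]
wrist rotor_hub [479. 289.] 0.74 [0.4953 0.0387]
wrist paddle_notch [319. 309.] 0.76 [0.4247 0.0672]
6.3833 [0.4207 0.1019 0.1241] [[ 0.585   0.811   0.0004]
 [ 0.811  -0.585  -0.    ]
 [ 0.0002  0.0003 -1.    ]] [-0.6118  0.4202 -0.2522]
```

```bash
for i in 1; do python3 -m pendant '{"commands":[{"gripper":1,"dp":[-0.006,-0.0004,0],"turn":-0.6},{"gripper":1,"dp":[-0.0119,-0.0003,0],"turn":-1.2},{"gripper":1,"dp":[-0.0179,0.0001,0],"turn":-1.8},{"gripper":1,"dp":[-0.0238,0.0008,0],"turn":-2.4},{"gripper":1,"dp":[-0.0296,0.002,0],"turn":-3.0},{"gripper":1,"dp":[-0.0354,0.0035,0],"turn":-3.6},{"gripper":1,"dp":[-0.0411,0.0053,0],"turn":-4.2},{"gripper":1,"dp":[-0.0466,0.0076,0],"turn":-4.8}]}'; done
python3 -m pendant '{"commands":[{"gripper":1,"dp":[-0.006,-0.0004,0],"turn":-0.6},{"gripper":1,"dp":[-0.0119,-0.0003,0],"turn":-1.2},{"gripper":1,"dp":[-0.0179,0.0001,0],"turn":-1.8},{"gripper":1,"dp":[-0.0238,0.0008,0],"turn":-2.4},{"gripper":1,"dp":[-0.0296,0.002,0],"turn":-3.0},{"gripper":1,"dp":[-0.0354,0.0035,0],"turn":-3.6},{"gripper":1,"dp":[-0.0411,0.0053,0],"turn":-4.2},{"gripper":1,"dp":[-0.0411,0.0053,0],"turn":-4.2}]}'
python3 - <<'E'
from h import *
look(("top","wrist"),("rotor_hub","paddle","paddle_notch"),"2")
E
```

```text
t: 7.05
position: [0.3994, 0.0596, 0.124]
orientation: [[0.119, 0.993, 0.0], [0.993, -0.119, 0.001], [0.001, 0.0, -1.0]]
contact_force: [-0.1, 1.1, 0.8]
grip_width: -0.0003
grip_force: 0.6
t: 7.72
position: [0.4, 0.0175, 0.1241]
orientation: [[-0.313, 0.95, 0.0], [0.95, 0.313, -0.0], [-0.0, 0.0, -1.0]]
contact_force: [0.0, -1.0, -0.5]
grip_width: 0.0
grip_force: 0.0
top rotor_hub [248. 202.] 0.84 [0.4988 0.0262]
top paddle_notch [254. 221.] 0.64 [0.4384 0.0037]
wrist rotor_hub [475. 289.] 0.91 [0.4926 0.0404]
8.1167 [0.3995 0.0183 0.1239] [[-0.3126  0.9499 -0.0001]
 [ 0.9499  0.3126  0.0001]
 [ 0.0001 -0.     -1.    ]] [-0.0952  0.0247 -0.0242]
```

View pics/wrist2.png

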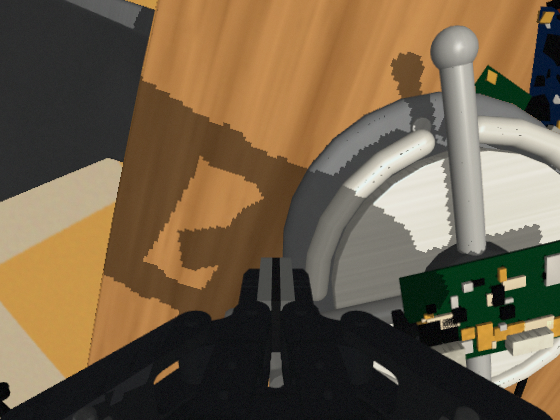

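The wrist view shows spoke D, 90° behind the paddle, running from the hub to its ball at (455,48) px. I'll work out its angle, and from that the paddle's.

Run:
```python
from h import *
s=snapshot("wrist")
h=np.array([.492,.039])
b=atz(s,(455,48),.052)[:2];m=atz(s,(463,150),.052)[:2]
for p in(b,m):
    d=p-h;print(p,np.hypot(*d),np.degrees(np.arctan2(d[1],d[0])))
d=b-m;print(np.degrees(np.arctan2(d[1],d[0])))
```

```text
[0.4351 0.1314] 0.10846092383448376 121.62383790141942
[0.4558 0.0972] 0.06852221334576092 121.90932390399068
121.13405847443313
```

```bash
python3 -m pendant '{"commands":[{"gripper":1,"dp":[0,0,-0.025],"turn":0},{"gripper":1,"dp":[0,0,-0.05],"turn":0},{"gripper":1,"dp":[0.014,0.017,-0.05],"turn":1.1},{"gripper":1,"dp":[0.028,0.034,-0.05],"turn":2.2},{"gripper":1,"dp":[0.042,0.052,-0.05],"turn":3.3},{"gripper":1,"dp":[0.056,0.069,-0.05],"turn":4.4},{"gripper":1,"dp":[0.07,0.086,-0.05],"turn":5.5},{"gripper":1,"dp":[0.083,0.103,-0.05],"turn":6.6}]}'
python3 -m pendant '{"commands":[{"gripper":1,"dp":[0,0,0],"turn":1.1},{"gripper":1,"dp":[0,0,0],"turn":2.2},{"gripper":1,"dp":[0,0,0],"turn":3.3},{"gripper":1,"dp":[0,0,0],"turn":4.4},{"gripper":1,"dp":[0,0,0],"turn":5.5},{"gripper":1,"dp":[0,0,0.01],"turn":6.6},{"gripper":1,"dp":[0,0,0.025],"turn":7.7},{"gripper":1,"dp":[0,0,0.035],"turn":8.4}]}'
python3 - <<'E'
from h import *
look(("wrist",),("rotor_hub","paddle","paddle_notch","latch_pivot","index_mark"),"3")
E
```

```text
t: 8.83
position: [0.4718, 0.1304, 0.1738]
orientation: [[0.37, 0.929, -0.0], [0.929, -0.37, 0.0], [-0.0, -0.0, -1.0]]
contact_force: [0.4, -0.2, 0.1]
grip_width: -0.0
grip_force: 0.0
t: 9.5
position: [0.4711, 0.1292, 0.138]
orientation: [[0.952, 0.307, -0.001], [0.307, -0.952, 0.0], [-0.001, -0.0, -1.0]]
contact_force: [-0.6, 0.1, -0.3]
grip_width: -0.0001
grip_force: 0.0
wrist rotor_hub [460. 274.] 0.85 [0.4938 0.0378]
wrist paddle [455. 368.] 0.29 [0.4383 0.0113]
wrist paddle_notch [455. 370.] 0.89 [ 0.4288 -0.0007]
wrist latch_pivot [524. 386.] 0.79 [ 0.4294 -0.0515]
wrist index_mark [458. 275.] 0.43 [0.4928 0.0385]
9.8 [0.4721 0.1292 0.1398] [[ 0.9493  0.3142  0.0015]
 [ 0.3143 -0.9493  0.0001]
 [ 0.0015  0.0004 -1.    ]] [-0.0431  0.134   0.1421]
```

View pics/wrist3.png

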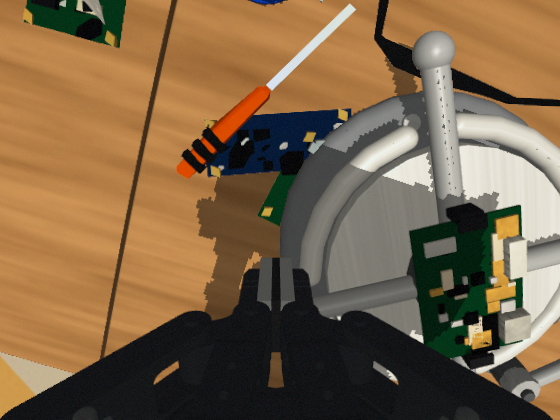

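The wrist view shows spoke D at (330–410, 300–288) px with the fingertips on its clockwise side. The pivot is at (525,390) px, which puts the holder yaw at about -1°. I'll go down and sweep.

```bash
python3 -m pendant '{"commands":[{"gripper":1,"dp":[0,0,0.004],"turn":0},{"gripper":1,"dp":[0,0,0.008],"turn":0},{"gripper":1,"dp":[0,0,0.012],"turn":0},{"gripper":1,"dp":[0,0,0.016],"turn":0},{"gripper":1,"dp":[0,0,0.016],"turn":0},{"gripper":1,"dp":[0,0,0.016],"turn":0},{"gripper":1,"dp":[0,0,0.016],"turn":0},{"gripper":1,"dp":[0,0,0.016],"turn":0}]}'
python3 -m pendant '{"commands":[{"gripper":1,"dp":[-0.006,-0.0004,0],"turn":-0.6},{"gripper":1,"dp":[-0.0119,-0.0003,0],"turn":-1.2},{"gripper":1,"dp":[-0.0179,0.0001,0],"turn":-1.8},{"gripper":1,"dp":[-0.0238,0.0008,0],"turn":-2.4},{"gripper":1,"dp":[-0.0296,0.002,0],"turn":-3.0},{"gripper":1,"dp":[-0.0354,0.0035,0],"turn":-3.6},{"gripper":1,"dp":[-0.0411,0.0053,0],"turn":-4.2},{"gripper":1,"dp":[-0.0466,0.0076,0],"turn":-4.8}]}'
python3 -m pendant '{"commands":[{"gripper":1,"dp":[-0.006,-0.0004,0],"turn":-0.6},{"gripper":1,"dp":[-0.0119,-0.0003,0],"turn":-1.2},{"gripper":1,"dp":[-0.0179,0.0001,0],"turn":-1.8},{"gripper":1,"dp":[-0.0238,0.0008,0],"turn":-2.4},{"gripper":1,"dp":[-0.0296,0.002,0],"turn":-3.0},{"gripper":1,"dp":[-0.0354,0.0035,0],"turn":-3.6},{"gripper":1,"dp":[-0.0411,0.0053,0],"turn":-4.2},{"gripper":1,"dp":[-0.0411,0.0053,0],"turn":-4.2}]}'
python3 - <<'E'
from h import *
look(("top","side","wrist",),("rotor_hub","paddle","paddle_notch","latch_pivot","index_mark","latch_peg"),"4")
E
```

```text
t: 10.47
position: [0.4716, 0.1291, 0.1231]
orientation: [[0.95, 0.313, 0.0], [0.313, -0.95, 0.0], [0.0, 0.0, -1.0]]
contact_force: [0.1, -0.0, 0.2]
grip_width: 0.0
grip_force: 0.0
t: 11.13
position: [0.4298, 0.1074, 0.1233]
orientation: [[0.679, 0.734, 0.001], [0.734, -0.679, 0.0], [0.001, 0.001, -1.0]]
contact_force: [1.1, 1.7, -0.2]
grip_width: -0.0
grip_force: 0.6
t: 11.8
position: [0.4054, 0.0732, 0.1232]
orientation: [[0.304, 0.953, 0.001], [0.953, -0.304, -0.0], [-0.0, 0.001, -1.0]]
contact_force: [-0.0, -0.1, -0.1]
grip_width: 0.0002
grip_force: 0.0
top rotor_hub [245. 203.] 0.63 [0.4957 0.0344]
top paddle [273. 211.] 0.74 [ 0.4693 -0.0572]
top paddle_notch [266. 208.] 0.73 [ 0.4809 -0.0342]
top latch_pivot [272. 225.] 0.42 [ 0.4239 -0.0544]
top index_mark [273. 204.] 0.59 [ 0.4931 -0.0574]
top latch_peg [294. 203.] 0.52 [ 0.4957 -0.1261]
side rotor_hub [289. 240.] 0.87 [0.4859 0.0455]
side paddle [300. 218.] 0.93 [ 0.4578 -0.048 ]
side paddle_notch [298. 222.] 0.76 [ 0.4624 -0.0469]
side index_mark [290. 214.] 0.78 [ 0.4868 -0.0678]
side latch_peg [289. 197.] 0.49 [ 0.4928 -0.1259]
wrist rotor_hub [473. 284.] 0.93 [0.4929 0.0415]
12.85 [0.4055 0.0737 0.1229] [[ 0.3053  0.9523  0.    ]
 [ 0.9523 -0.3053  0.    ]
 [ 0.      0.     -1.    ]] [ 0.4951  0.1164 -0.261 ]
```

View pics/wrist4.png

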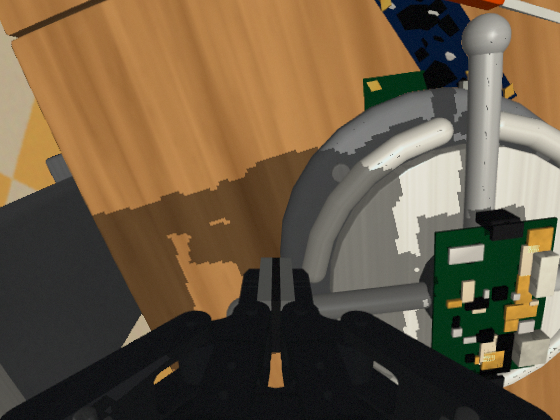

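The wrist view shows the spoke opposite the paddle, with its ball at (486,34) px and shaft at (483,150) px.

Run:
```python
from h import *
s=snapshot("wrist")
h=np.array([.492,.039])
b=atz(s,(486,34),.052)[:2];m=atz(s,(483,150),.052)[:2]
for p in(b,m):
    d=p-h;print(p,np.hypot(*d),np.degrees(np.arctan2(d[1],d[0])))
d=b-m;print(np.degrees(np.arctan2(d[1],d[0])))
```

```text
[0.5128 0.1464] 0.10943404119356213 79.02660078269302
[0.5051 0.1028] 0.06513980131947532 78.42702267315904
79.90819305517999
```

```bash
python3 -m pendant '{"commands":[{"gripper":1,"dp":[-0.0025,-0.0001,0],"turn":-0.25},{"gripper":1,"dp":[-0.005,-0.0001,0],"turn":-0.5},{"gripper":1,"dp":[-0.0075,-0.0001,0],"turn":-0.75},{"gripper":1,"dp":[-0.01,-0.0001,0],"turn":-1.0},{"gripper":1,"dp":[-0.0125,0,0],"turn":-1.25},{"gripper":1,"dp":[-0.0145,0.0001,0],"turn":-1.5},{"gripper":1,"dp":[-0.0145,0.0001,0],"turn":-1.5},{"gripper":1,"dp":[-0.008,0.0001,0],"turn":-1.5}]}'
python3 -m pendant '{"commands":[{"gripper":1,"dp":[0.003,0,-0.02],"turn":0},{"gripper":1,"dp":[0.003,0,-0.05],"turn":0},{"gripper":1,"dp":[0.003,0,-0.09],"turn":0},{"gripper":1,"dp":[0.003,0,-0.12],"turn":0},{"gripper":1,"dp":[0.003,0,-0.15],"turn":0},{"gripper":1,"dp":[0.003,0,-0.17],"turn":0},{"gripper":1,"dp":[0.003,0,-0.18],"turn":0},{"gripper":1,"dp":[0.003,0,-0.18],"turn":0}]}'
python3 - <<'E'
from h import *
look(("top","side","wrist",),("rotor_hub","paddle","paddle_notch","latch_pivot","index_mark","latch_peg"),"5")
E
```

```text
t: 13.57
position: [0.403, 0.0657, 0.1229]
orientation: [[0.154, 0.988, -0.0], [0.988, -0.154, -0.0], [-0.0, -0.0, -1.0]]
contact_force: [0.5, 0.6, -0.1]
grip_width: -0.0003
grip_force: 0.0
t: 14.23
position: [0.4047, 0.0692, 0.3052]
orientation: [[0.153, 0.988, 0.005], [0.988, -0.153, -0.001], [0.0, 0.005, -1.0]]
contact_force: [0.7, 0.9, 0.9]
grip_width: 0.0001
grip_force: 0.0
top rotor_hub [243. 202.] 0.86 [0.5004 0.0422]
top paddle [270. 206.] 0.69 [ 0.4873 -0.0475]
top paddle_notch [266. 204.] 0.81 [ 0.4961 -0.0337]
top latch_pivot [268. 226.] 0.73 [ 0.4232 -0.0434]
top latch_peg [293. 203.] 0.7 [ 0.496  -0.1232]
side rotor_hub [289. 238.] 0.59 [0.4864 0.0391]
side paddle [292. 216.] 0.86 [ 0.48   -0.0581]
side paddle_notch [294. 220.] 0.96 [ 0.4758 -0.0517]
side latch_pivot [312. 220.] 0.45 [ 0.4222 -0.0586]
side index_mark [288. 211.] 0.75 [ 0.4948 -0.0771]
side latch_peg [292. 212.] 0.18 [ 0.4814 -0.0527]
wrist rotor_hub [372. 195.] 0.72 [0.4934 0.0411]
wrist paddle [374. 288.] 0.61 [ 0.4891 -0.0604]
wrist paddle_notch [372. 260.] 0.63 [ 0.4919 -0.0338]
wrist latch_pivot [317. 281.] 0.98 [ 0.4319 -0.0506]
wrist index_mark [375. 288.] 0.73 [ 0.4901 -0.0611]
wrist latch_peg [358. 184.] 0.65 [0.4778 0.0596]
15.2833 [0.4036 0.069  0.3029] [[ 0.1525  0.9883  0.    ]
 [ 0.9883 -0.1525  0.    ]
 [ 0.      0.     -1.    ]] [ 0.5663 -0.299  -0.7206]
```

View pics/wrist5.png

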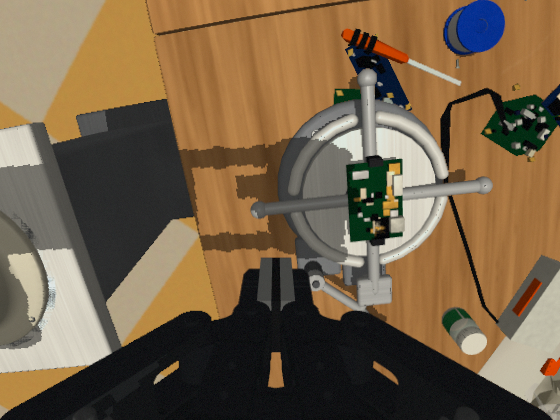

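The wrist view shows the balls at (368,76), (258,210) and (486,186) px, the paddle at (375,292) and the pivot at (317,283). The paddle is over the latch, so I'll fit the geometry.

```bash
python3 - <<'E'
from h import *
s=snapshot("wrist")
P=[atz(s,p,.052)[:2] for p in [(368,76),(258,210),(486,186)]]
h=(P[1]+P[2])/2; print("hub",h,[np.linalg.norm(p-h) for p in P])
d=P[2]-P[1];print(np.degrees(np.arctan2(d[1],d[0]))-90)
d=P[0]-h;print(np.degrees(np.arctan2(d[1],d[0]))-180)
v=atz(s,(317,283),.045)[:2]-h;print("piv",v,np.linalg.norm(v),"yaw",np.degrees(np.arctan2(v[1],v[0])-np.arctan2(-.09,-.06)))
v=atz(s,(375,292),.057)[:2]-h;print(v,np.degrees(np.arctan2(v[1],v[0])))
E
python3 -c "
import cv2;a=cv2.imread('pics/wrist5.png')[240:330,270:420];cv2.imwrite('pics/c5.png',cv2.resize(a,None,fx=5,fy=5,interpolation=cv2.INTER_CUBIC))"
```

```text
hub [0.4942 0.038 ] [np.float64(0.11104075598901282), np.float64(0.11050384394840397), np.float64(0.11050384394840403)]
-92.44041477801288
-92.04514805786448
piv [-0.063  -0.0876] 0.10795182288913412 yaw -2.039843154985392
[-0.0053 -0.1005] -92.99897647707242
```

View pics/c5.png

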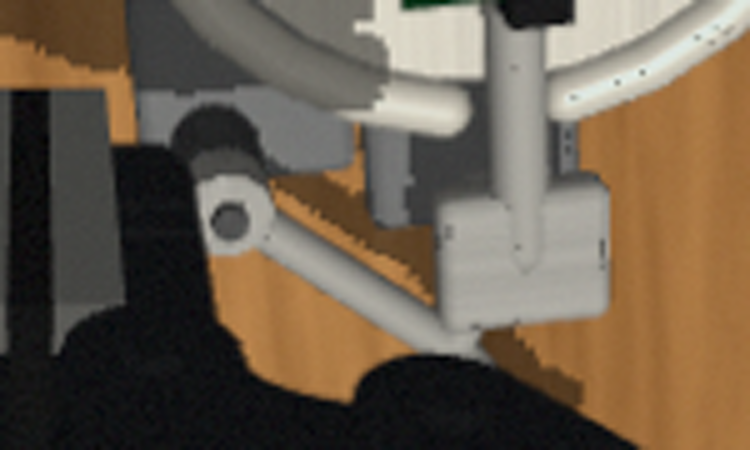

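The paddle is at -92.3° and the holder's latch direction at about -92°, so it's lined up well within the mouth's capture. The crop shows the open lever running from the pivot at (230,222) down to the right. Next I'll go to the outside of the peg.

```bash
python3 -m pendant '{"commands":[{"gripper":1,"dp":[-0.02,0.01,0],"turn":0.8},{"gripper":1,"dp":[-0.05,0.024,0],"turn":1.7},{"gripper":1,"dp":[-0.08,0.038,0.01],"turn":2.6},{"gripper":1,"dp":[-0.11,0.053,0.025],"turn":3.5},{"gripper":1,"dp":[-0.14,0.067,0.04],"turn":4.4},{"gripper":1,"dp":[-0.17,0.082,0.055],"turn":5.3},{"gripper":1,"dp":[-0.19,0.092,0.07],"turn":6.2},{"gripper":1,"dp":[-0.205,0.0985,0.08],"turn":7.0}]}'
python3 - <<'E'
from h import *
look(("top","side","wrist",),("latch_peg","latch_pivot","index_mark","paddle","jar"),"6")
E
```

```text
t: 16.0
position: [0.4696, -0.1507, 0.2214]
orientation: [[0.779, 0.627, -0.001], [0.627, -0.779, 0.0], [-0.001, -0.001, -1.0]]
contact_force: [0.0, 0.6, 0.0]
grip_width: 0.0
grip_force: 0.0
top latch_peg [376. 184.] 0.55 [ 0.5598 -0.3992]
top index_mark [275. 206.] 0.87 [ 0.4857 -0.0638]
top paddle [271. 207.] 0.82 [ 0.484  -0.0508]
top jar [274. 208.] 0.45 [ 0.4883 -0.0607]
side latch_peg [289. 194.] 0.65 [ 0.4941 -0.1425]
side latch_pivot [314. 218.] 0.43 [ 0.4155 -0.0657]
side index_mark [292. 215.] 0.92 [ 0.4825 -0.063 ]
side paddle [294. 215.] 0.78 [ 0.4752 -0.0613]
side jar [319. 171.] 0.69 [ 0.3927 -0.3983]
wrist latch_peg [293. 172.] 0.85 [ 0.5012 -0.138 ]
wrist latch_pivot [136. 162.] 0.71 [ 0.4302 -0.0499]
wrist index_mark [193. 109.] 0.79 [ 0.4892 -0.062 ]
wrist paddle [192. 110.] 0.71 [ 0.4886 -0.062 ]
wrist jar [380.  69.] 0.69 [ 0.5985 -0.1502]
16.9 [ 0.4696 -0.1486  0.2229] [[ 0.7746  0.6324 -0.    ]
 [ 0.6324 -0.7746  0.    ]
 [-0.     -0.     -1.    ]] [ 0.2165 -0.2735  0.5994]
```

View pics/wrist6.png

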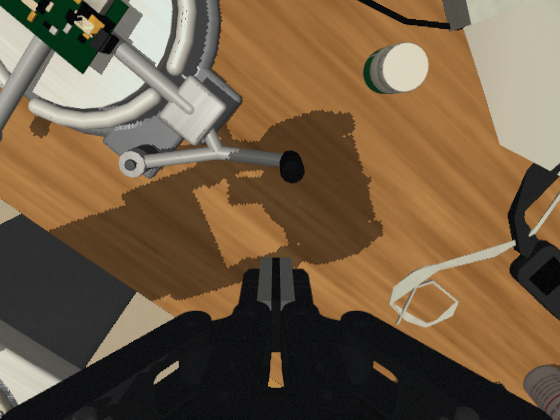

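The wrist view shows the peg at (292,165) px, at world (0.501, -0.138), and the lever's tooth branch at (215,150) heading for the paddle. The jar at (400,70) is well clear. I'll go down behind the peg, approach it, and swing it in.

```bash
python3 -m pendant '{"commands":[{"gripper":1,"dp":[0,0.005,0.02],"turn":0},{"gripper":1,"dp":[0,0.01,0.04],"turn":0},{"gripper":1,"dp":[0,0.01,0.06],"turn":0},{"gripper":1,"dp":[0,0.01,0.08],"turn":0},{"gripper":1,"dp":[0,0.01,0.09],"turn":0},{"gripper":1,"dp":[0,0.01,0.098],"turn":0},{"gripper":1,"dp":[0.004,0.01,0.1],"turn":0},{"gripper":1,"dp":[0.008,0.01,0.1],"turn":0}]}'
python3 -m pendant '{"commands":[{"gripper":1,"dp":[0.003,0.0004,0],"turn":-0.25},{"gripper":1,"dp":[0.0059,0.0009,0],"turn":-0.5},{"gripper":1,"dp":[0.0089,0.0012,0],"turn":-0.75},{"gripper":1,"dp":[0.0118,0.0015,0],"turn":-1.0},{"gripper":1,"dp":[0.0148,0.0016,0],"turn":-1.25},{"gripper":1,"dp":[0.0178,0.0017,0],"turn":-1.5},{"gripper":1,"dp":[0.0207,0.0017,0],"turn":-1.75},{"gripper":1,"dp":[0.0237,0.0017,0],"turn":-2.0}]}'
python3 - <<'E'
from h import *
look(("wrist",),("latch_peg","latch_pivot","paddle"),"7")
E
```

```text
t: 17.57
position: [0.4825, -0.1513, 0.123]
orientation: [[0.775, 0.632, 0.0], [0.632, -0.775, 0.0], [0.0, -0.0, -1.0]]
contact_force: [-0.3, -0.1, 0.1]
grip_width: -0.0003
grip_force: 0.0
t: 18.23
position: [0.5018, -0.1375, 0.1229]
orientation: [[0.624, 0.781, 0.0], [0.781, -0.624, -0.0], [-0.0, 0.0, -1.0]]
contact_force: [-0.8, -0.3, 0.9]
grip_width: 0.0001
grip_force: 0.3
wrist latch_pivot [ 39. 218.] 0.9 [ 0.4299 -0.0489]
wrist paddle [132. 167.] 0.89 [ 0.4881 -0.0611]
18.4333 [ 0.5015 -0.1375  0.1228] [[ 0.6262  0.7797 -0.0003]
 [ 0.7797 -0.6262  0.0004]
 [ 0.0001 -0.0005 -1.    ]] [ 0.2464 -0.1669  0.3849]
```

View pics/wrist7.png

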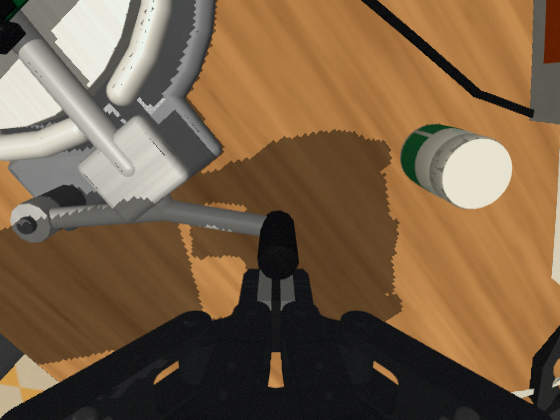

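The wrist view shows the peg at (278,245) px squarely against the fingertips, moving in. I'll continue.

```bash
python3 -m pendant '{"commands":[{"gripper":1,"dp":[0.003,0.0004,0],"turn":-0.25},{"gripper":1,"dp":[0.0059,0.0009,0],"turn":-0.5},{"gripper":1,"dp":[0.0089,0.0012,0],"turn":-0.75},{"gripper":1,"dp":[0.0118,0.0015,0],"turn":-1.0},{"gripper":1,"dp":[0.0148,0.0016,0],"turn":-1.25},{"gripper":1,"dp":[0.0178,0.0017,0],"turn":-1.5},{"gripper":1,"dp":[0.0207,0.0017,0],"turn":-1.75},{"gripper":1,"dp":[0.0207,0.0017,0],"turn":-1.75}]}'
python3 -m pendant '{"commands":[{"gripper":1,"dp":[0.001,0.0002,0],"turn":-0.1},{"gripper":1,"dp":[0.002,0.0003,0],"turn":-0.2},{"gripper":1,"dp":[0.003,0.0004,0],"turn":-0.25},{"gripper":1,"dp":[0.004,0.0006,0],"turn":-0.35},{"gripper":1,"dp":[0.005,0.0008,0],"turn":-0.4},{"gripper":1,"dp":[0.006,0.0009,0],"turn":-0.5},{"gripper":1,"dp":[0.006,0.0009,0],"turn":-0.5},{"gripper":1,"dp":[0.006,0.0009,0],"turn":-0.5}]}'
```

```text
t: 19.1
position: [0.5163, -0.1221, 0.123]
orientation: [[0.472, 0.882, 0.0], [0.882, -0.472, 0.0], [0.0, 0.0, -1.0]]
contact_force: [-0.1, 0.5, -0.2]
grip_width: 0.0
grip_force: 0.0
t: 19.77
position: [0.5195, -0.1176, 0.1229]
orientation: [[0.427, 0.904, -0.0], [0.904, -0.427, 0.0], [0.0, -0.0, -1.0]]
contact_force: [-0.1, -0.2, 0.2]
grip_width: 0.0001
grip_force: 0.0
```

```bash
python3 -m pendant '{"commands":[{"gripper":1,"dp":[0.0005,0,0],"turn":0},{"gripper":1,"dp":[0.001,0,0],"turn":0},{"gripper":1,"dp":[0.0015,0,0],"turn":0},{"gripper":1,"dp":[0.002,0,0],"turn":0},{"gripper":1,"dp":[0.0025,0,0],"turn":0},{"gripper":1,"dp":[0.003,0,0],"turn":0},{"gripper":1,"dp":[0.003,0,0],"turn":0},{"gripper":1,"dp":[0.003,0,0],"turn":0}]}'
python3 - <<'E'
from h import *
look(("wrist","side","top"),("latch_peg","latch_pivot","paddle"),"8")
E
```

```text
t: 20.43
position: [0.5208, -0.1149, 0.1229]
orientation: [[0.427, 0.904, -0.0], [0.904, -0.427, 0.0], [0.0, -0.0, -1.0]]
contact_force: [0.4, -0.2, -0.5]
grip_width: 0.0002
grip_force: 0.0
wrist latch_peg [278. 255.] 0.7 [ 0.5311 -0.0976]
wrist latch_pivot [ 40. 225.] 0.83 [ 0.4283 -0.0486]
wrist paddle [149. 207.] 0.87 [ 0.4872 -0.062 ]
side latch_peg [278. 202.] 0.59 [ 0.5233 -0.0952]
side latch_pivot [313. 221.] 0.59 [ 0.4205 -0.0537]
side paddle [292. 216.] 0.74 [ 0.4809 -0.058 ]
top latch_pivot [405. 210.] 0.72 [ 0.4789 -0.4982]
top paddle [244. 202.] 0.5 [0.4997 0.0391]
21.0333 [ 0.5208 -0.115   0.1229] [[ 0.427   0.9043 -0.    ]
 [ 0.9043 -0.427   0.    ]
 [ 0.     -0.     -1.    ]] [ 0.6181 -0.5722 -0.2836]
```

View pics/wrist8.png

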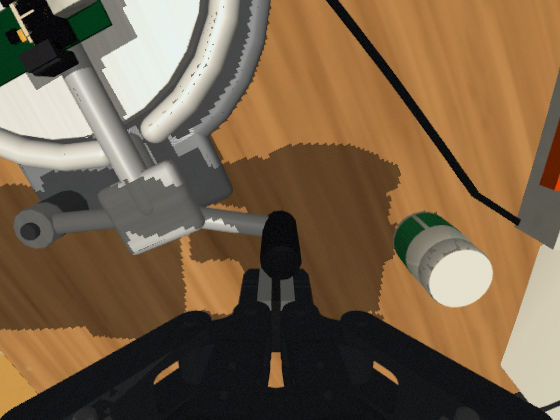

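The peg at (280,250) px is nearly home, with the lever going under the paddle, but there's no stop force yet. I'll press on in small steps.

```bash
python3 -m pendant '{"commands":[{"gripper":1,"dp":[0.0005,0,0],"turn":0},{"gripper":1,"dp":[0.001,0,0],"turn":0},{"gripper":1,"dp":[0.0015,0,0],"turn":0},{"gripper":1,"dp":[0.002,0,0],"turn":0},{"gripper":1,"dp":[0.0025,0,0],"turn":0},{"gripper":1,"dp":[0.003,0,0],"turn":0},{"gripper":1,"dp":[0.003,0,0],"turn":0},{"gripper":1,"dp":[0.003,0,0],"turn":0}]}'
```

```text
t: 21.7
position: [0.5216, -0.1136, 0.1229]
orientation: [[0.427, 0.904, -0.001], [0.904, -0.427, -0.003], [-0.003, -0.0, -1.0]]
contact_force: [-3.1, -6.6, -0.2]
grip_width: -0.0
grip_force: 3.9
```

```bash
python3 -m pendant '{"commands":[{"gripper":1,"dp":[0.0005,0,0],"turn":0},{"gripper":1,"dp":[0.001,0,0],"turn":0},{"gripper":1,"dp":[0.0015,0,0],"turn":0},{"gripper":1,"dp":[0.002,0,0],"turn":0},{"gripper":1,"dp":[0.002,0,0],"turn":0},{"gripper":1,"dp":[0.002,0,0],"turn":0},{"gripper":1,"dp":[0.002,0,0],"turn":0},{"gripper":1,"dp":[0.002,0,0],"turn":0}]}'
python3 -m pendant '{"commands":[{"gripper":1,"dp":[-0.001,0,0],"turn":0},{"gripper":1,"dp":[-0.003,0,0],"turn":0},{"gripper":1,"dp":[-0.007,0,0],"turn":0},{"gripper":1,"dp":[-0.012,0,0],"turn":0},{"gripper":1,"dp":[-0.02,0,0],"turn":0},{"gripper":1,"dp":[-0.03,0,0],"turn":0},{"gripper":1,"dp":[-0.04,0,-0.01],"turn":0},{"gripper":1,"dp":[-0.045,0,-0.02],"turn":0}]}'
python3 -m pendant '{"commands":[{"gripper":1,"dp":[-0.01,0,-0.02],"turn":0},{"gripper":1,"dp":[-0.02,0,-0.04],"turn":0},{"gripper":1,"dp":[-0.03,0,-0.06],"turn":0},{"gripper":1,"dp":[-0.04,0,-0.08],"turn":0},{"gripper":1,"dp":[-0.05,0,-0.1],"turn":0},{"gripper":1,"dp":[-0.055,0,-0.115],"turn":0},{"gripper":1,"dp":[-0.06,0,-0.12],"turn":0},{"gripper":1,"dp":[-0.06,0,-0.12],"turn":0}]}'
python3 - <<'E'
from h import *
look(("wrist","side","top"),("rotor_hub","latch_peg","latch_pivot","paddle","index_mark"),"9")
E
```

```text
t: 22.37
position: [0.5219, -0.1132, 0.1229]
orientation: [[0.426, 0.905, -0.003], [0.905, -0.426, -0.005], [-0.006, -0.001, -1.0]]
contact_force: [-6.8, -13.1, 0.7]
grip_width: 0.0001
grip_force: 7.5
t: 23.03
position: [0.5028, -0.1523, 0.1432]
orientation: [[0.428, 0.904, -0.001], [0.904, -0.428, 0.0], [-0.0, -0.001, -1.0]]
contact_force: [-0.1, -0.2, 0.5]
grip_width: -0.0
grip_force: 0.0
t: 23.7
position: [0.4785, -0.207, 0.2655]
orientation: [[0.428, 0.904, 0.004], [0.904, -0.428, -0.003], [-0.001, 0.005, -1.0]]
contact_force: [0.2, 0.1, -0.5]
grip_width: -0.0002
grip_force: 0.0
wrist latch_pivot [129.  38.] 0.89 [ 0.4289 -0.0495]
wrist paddle [198.  14.] 0.56 [ 0.4866 -0.0615]
wrist index_mark [199.  14.] 0.78 [ 0.4875 -0.0615]
side rotor_hub [289. 239.] 0.95 [0.4856 0.0443]
side latch_peg [279. 201.] 0.66 [ 0.5232 -0.1017]
side latch_pivot [313. 220.] 0.68 [ 0.4193 -0.057 ]
side paddle [293. 215.] 0.68 [ 0.4778 -0.063 ]
side index_mark [291. 216.] 0.87 [ 0.4849 -0.0572]
top rotor_hub [246. 201.] 0.72 [0.5048 0.0299]
top paddle [273. 204.] 0.86 [ 0.4924 -0.0577]
top index_mark [274. 205.] 0.86 [ 0.4921 -0.0604]
24.6 [ 0.4781 -0.2054  0.2629] [[ 0.4269  0.9043  0.0001]
 [ 0.9043 -0.4269 -0.    ]
 [-0.      0.0001 -1.    ]] [ 0.4269  1.5245 -0.7595]
```

View pics/wrist9.png

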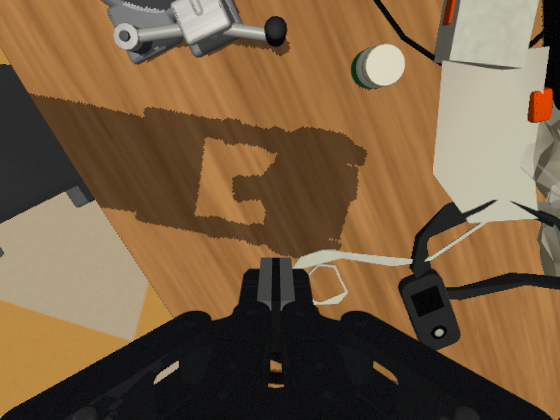

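The wrist view shows the peg at (276,30) px, the pivot at (126,37) and the paddle between them over the index. The robot is clear. I'll check the lever angle before handing in.

Run:
```python
from h import *
s=snapshot("wrist")
g=atz(s,(276,29),.076)[:2]
for z in(.045,.052):
    v=atz(s,(126,37),z)[:2];d=g-v;print(g,v,np.linalg.norm(d),np.degrees(np.arctan2(d[1],d[0]))+23.2)
```

```text
[ 0.5309 -0.0968] [ 0.4281 -0.0477] 0.11392469367282271 -2.345170597909476
[ 0.5309 -0.0968] [ 0.4301 -0.0498] 0.11117509053585507 -1.8363988117374639
```

Holder yaw is about -2°, so the lever angle is 0 to within about 0.5° and it's firmly against its stop.

```bash
python3 -c "
from cell import *
print(sign_off())"
```

```text
the job is handed in; nothing more can be done
None
```

The job is handed in: the paddle spoke stands over the latch, the lever was pushed firmly against its stop with its angle at about 0, and the arm finished clear of everything at about 25 s.

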